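# Bring the rear toy saw to the front of a crowded peg

### The job

The toy saw hangs at the back of a full peg, behind the toy hammer and the toy screwdriver. First hang the hammer and the screwdriver on the spare peg of the other stand, in any order; then slide the saw along its own peg up to the lip at the free end, without lifting it off the peg, and leave all three hanging still. Drop nothing and leave the truck, hard hat, cup and tool box alone.

Things in the scene. Friction and masses are not known exactly. Their poses are not given: they have to be found in the camera images.
- full_stand: Fixed wooden stand with one horizontal peg; holds the three tools at the start; left or right. Origin on the bench under the post's centre; x runs along the peg to its free end, away from the robot; z up. Foot 110 wide, 20 high, x -45 to 155. Post 36 (x) by 50, 210 high. Square peg 12 by 12, flat top at z 200, from the post face x 18 to the free end x 203.
- full_end (a point): Middle of the peg's top edge at the lip: x 195, z 200 in the stand's frame. The upturned end lip is as wide as the peg (12), 8 high above the peg top, x 195 to 203. A loop comes off or on only over this end. The saw ends up near here. At the start the saw's origin is about 120 behind this point, the other tools about 75 and 30, in either order.
- spare_stand: Fixed wooden stand with one horizontal peg; same as the other, empty at the start. Origin on the bench under the post's centre; x runs along the peg to its free end, away from the robot; z up. Foot 110 wide, 20 high, x -45 to 155. Post 36 (x) by 50, 210 high. Square peg 12 by 12, flat top at z 200, from the post face x 18 to the free end x 203.
- spare_end (a point): Middle of the peg's top edge at the lip: x 195, z 200 in the stand's frame. The upturned end lip is as wide as the peg (12), 8 high above the peg top, x 195 to 203. A loop comes off or on only over this end. This is the spare peg.
- saw: Flat pale plywood toy saw, hung upright by a closed loop. Origin: middle of the underside of the loop's top bar, which sits on the peg. Axes: x along the peg to its free end (thickness), y across the width, z up. Loop opening 30 (y) by 36 high, side bars 8 wide, bottom bar 10 high. Blade 60 wide, teeth on one edge, to 136 below the origin. 60 to 130 g.
- saw_tab (a point): Centre of the grip tab of the saw, 30 above its origin. The tab is 30 wide (y), 14 thick (x), 40 high, from 10 to 50 above the origin; beneath it lies the loop's top bar, 46 wide, 10 high. The saw slides along the peg when pushed from behind, e.g. by fingers astride the peg.
- hammer: Flat pale plywood toy hammer, hung upright by a closed loop. Origin: middle of the underside of the loop's top bar, which sits on the peg. Axes: x along the peg to its free end (thickness), y across the width, z up. Loop and grip tab as on the saw. Head 74 wide (y), 24 thick, 30 high, down to 140 below the origin. 75 to 155 g.
- screwdriver: Flat pale plywood toy screwdriver, hung upright by a closed loop. Origin: middle of the underside of the loop's top bar, which sits on the peg. Axes: x along the peg to its free end (thickness), y across the width, z up. Loop and grip tab as on the saw. Round 26 handle, 12 shank, 20 wide tip, down to 140 below the origin. 55 to 115 g.
- truck: Red plastic toy dump truck, 175 long (x), 94 wide, 94 high. Origin under its centre on the bench. Bystander, loose, must stay where it is.
- hat: Yellow toy hard hat, brim 200 across, 107 high. Origin under its centre. Bystander, loose, must stay where it is.
- cup: Aluminium cup, 72 across the rim, 85 high. Origin under its centre. Bystander, loose, must stay where it is.
- toolbox: Grey plastic tool box with a black snap clasp and a carrying handle, 134 (x) by 244 (y), 138 high with the handle. Origin under its centre. Bystander, loose, must stay where it is.
Things that resemble listed ones, but are neither listed nor needed, are in the scene too. Leave any purple look-alike of the saw alone.

How it is judged:
By the outcome, as a careful person would: the job done as asked, in the order asked, and still so for the second after the job is handed in, with the robot touching nothing.
It also fails if it takes over 72 s, if anything falls off the work surface, if the arm or the gripper's body presses on something with over 40 N, if the wrist force passes 120 N, or if a joint passes its speed limit or range.

### The arm

A 7-joint arm with a two-finger parallel gripper is mounted at the origin on the work surface. World frame = base frame: x ahead of the robot, y to its left, z up, the work surface at z = 0. Lengths are in m, angles in rad, forces in N, time in s.
With the tool pointing down it reaches from about 0.425 to 0.925 m from the base axis. Payload 6.8 kg.
Tool frame: the origin (TCP) lies on the front face of the gripper's body, between the roots of the fingers; the fingertips stand 73 mm ahead of it and the grasp point (between the pads) lies 54 mm ahead of it (env.nose_length is the distance from the TCP to the fingertips, in m); z points along the fingers, y is the line along which they close (so a half turn about z gives the same grasp; the last joint's range is limited). The gripper opens to 85 mm and grips with 20 to 120 N. Pads are 22 mm wide; open, the fingers measure 114 mm over their backs; the gripper's body (76 mm by 85 mm) begins 54 mm behind the grasp point. The pads swing forward as they close: fully open they stand 13 mm farther back than shut.
Start: joints at [-1.341, 0.477, 0.022, 1.555, -0.011, 1.109, -0.083], TCP at [0.224, 0.637, 0.304] pointing down, gripper open.
Joint ranges: [-2.96, 2.96], [-0.34, 2.1], [-1.41, 1.46], [0.24, 2.44], [-1.37, 4.51], [0.17, 1.92], [-2.96, 2.96]. Speed limits (rad/s): [2.39, 2.39, 3.14, 3.14, 3.14, 3.14, 3.14].

### API

Orientations are given as a unit quaternion [w, x, y, z].
In Python, from cell import env, kin, camera, calibration, job gives the robot as it stands. The module is installed in compiled form; this text tells all that it offers. Calls block until the motion is done:
- env.reach(position, orientation): joint-space move of the TCP to a pose.
- env.movel(position, velocity=0.15, rot=None, stop_force=None): straight line of the TCP; rot=None keeps the orientation; velocity is the mean speed in m/s. With stop_force (N) it stops when the force on the tool has changed by that much, and returns True; else False.
- env.goto_joints(angles): joint-space move.
- env.grip(opening, f_grip=None): finger opening in m; f_grip is the grip in N (None keeps the last); returns when the fingers have stopped.
- env.dwell(seconds).
- kin.inverse_kinematics(position, orientation): joint angles nearest the present ones, or None.
- env.get_state(): the state.
- camera(name): name is "scene" or "top"; returns (picture, depth): 420x560x3 uint8, blue, green, red; 420x560 float32, m along the optical axis (not along the pixel's ray), 0 where there is no reading.
- calibration(name): a dict with "fx", "fy", "cx", "cy" (pixels), "k1" (the pictures are not rectified: a ray, as slopes to the right and down, at radius r is drawn at 1 + k1 r^2 times it, then the intrinsics apply), "rvec" (rotation vector, rad) and "tvec" (3), from world to camera coordinates, as OpenCV has them. Camera axes: x right, y down, z forward; pixel columns grow to the right and rows downward; lengths in m; the calibration is good to about 2 mm. A picture is of the moment at which its call begins. calibration takes no time and is no camera call.
A pose or a line that the arm cannot do raises env.PlanningError and nothing moves.
- job.job_done(): hands the job in; it is judged then, once.
The state is a dict: "time": time; "qpos": joint angles; "joint_velocities": joint speeds; "joint_torque": joint torques, N m; "tcp_pos": TCP position; "orientation": TCP orientation; "force": force on the tool from outside, world axes, zero at the start; "torque": the same for the moment, N m; "opening": finger opening in m; "gripper_force": force on a finger pad.
Only numpy, scipy, OpenCV 4.12 (cv2) and the standard library are available. Lean on these libraries where they do the work, as an engineer would, in place of code of your own. Each camera call takes 0.05 s, during which the arm holds its last target. There are 200 camera calls.

## Working session

There is one attempt and no reset: what is moved stays moved. The work goes in short steps, each a Python script; the robot and the scene stay as the last script left them, time stands still between calls to the robot, and variables do not carry over. Pictures are saved under pics/ and viewed, at most 10 in all, crops included, and the job is handed in when it is done.

```bash
mkdir -p pics
cat > h.py <<'E'
import numpy as np, cv2
from cell import env, kin, camera, calibration, job
def cloud(name):
    im,d=camera(name); c=calibration(name)
    v,u=np.mgrid[0:420,0:560]
    K=np.array([[c["fx"],0,c["cx"]],[0,c["fy"],c["cy"]],[0,0,1.]])
    p=np.stack([u,v],-1).reshape(-1,1,2).astype(np.float64)
    r=cv2.undistortPoints(p,K,np.array([c["k1"],0,0,0,0.])).reshape(420,560,2)
    R=cv2.Rodrigues(np.array(c["rvec"],float))[0]; t=np.array(c["tvec"],float).ravel()
    P=np.dstack([r*d[...,None],d]); W=(P-t)@R
    W[d==0]=np.nan
    return im,W
E
python3 - <<'E'
from h import *
for n in("scene","top"):
    im,W=cloud(n); cv2.imwrite(f"pics/{n}0.png",im); np.savez(f"{n}0.npz",im=im,W=W)
s=env.get_state(); print(s["time"],s["tcp_pos"],s["orientation"],s["opening"])
for n in("scene","top"):
    c=calibration(n);R=cv2.Rodrigues(np.array(c["rvec"],float))[0];print(n,-R.T@np.array(c["tvec"]).ravel(),R[2])
E
```

```text
0.1 [0.22356527 0.63644637 0.30299399] [-7.89590118e-05  1.68086460e-01  9.85771876e-01 -8.62841747e-04] 0.08501425795058072
scene [ 1.1518588  -0.40979032  0.97032713] [-0.53924377  0.36205815 -0.76034864]
top [ 0.4132307  -0.00333063  1.28234948] [ 0.15851268 -0.03072507 -0.98687877]
```

View pics/scene0.png

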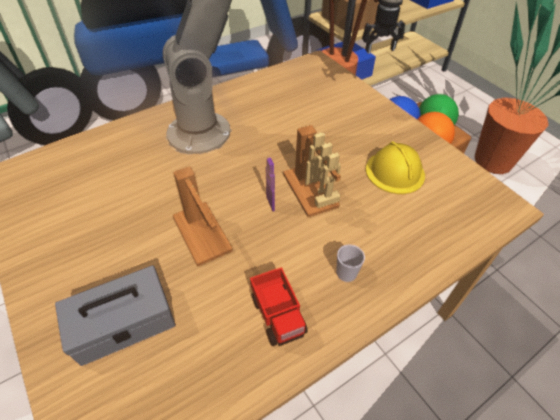

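View pics/top0.png

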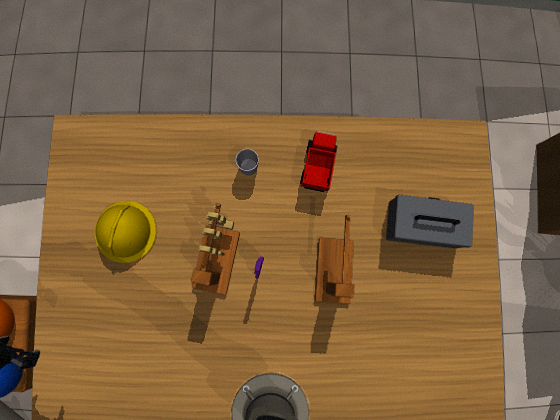

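The full stand is on the left: in the top view its post is at (203,280) and its lip at (218,207). The spare stand is on the right, with its post at (340,290) and lip at (347,217). The purple decoy is at (259,267).

Run:
```python
from h import *
for n in("scene","top"):
    f=np.load(n+"0.npz"); im=f["im"];W=f["W"]
    hsv=cv2.cvtColor(im,cv2.COLOR_BGR2HSV)
    z=W[...,2]; x=W[...,0]; y=W[...,1]
    for nm,ys in(("L",(0.05,.3)),("R",(-.3,-.08))):
        reg=(x>.25)&(x<.72)&(y>ys[0])&(y<ys[1])
        brown=(hsv[...,1]>120)
        m=reg&(z>.195)&(z<.216)&brown
        P=W[m]; 
        print(n,nm,len(P))
        # post top z~.21, peg z~.2
        post=W[reg&(z>.204)&(z<.216)&brown]; print(" posttop",np.median(post,0),post.min(0),post.max(0),len(post))
        peg=W[reg&(z>.19)&(z<.2045)&brown]
        if len(peg)>5:
            l=cv2.fitLine(peg[:,:2].astype(np.float32),cv2.DIST_HUBER,0,.01,.01).ravel(); print(" peg",l,np.degrees(np.arctan2(l[1],l[0])),peg.min(0),peg.max(0),len(peg))
        foot=W[reg&(z>.014)&(z<.026)]
        if len(foot)>5: print(" foot",cv2.minAreaRect((foot[:,:2]*1000).astype(np.float32)),len(foot))
    m=((x>.25)&(x<.72)&(y>.05)&(y<.3)&(z>.22)&(z<.27)).astype(np.uint8)
    k,lab,st,_=cv2.connectedComponentsWithStats(m)
    for i in range(1,k):
        if st[i,4]>8:
            q=W[lab==i]; t=q[q[:,2]>.243]; print(" tab",st[i],q.mean(0),q[:,2].max(), t.mean(0) if len(t) else None,len(t))
    c=im[110:230,260:380] if n=="scene" else im[190:300,170:280]
    c=cv2.resize(c,(480,480),interpolation=cv2.INTER_CUBIC)
    if n=="scene":a=c
cv2.imwrite("pics/crop0.png",np.hstack([a,c])[:,:800*2][:, :960] if 0 else cv2.resize(np.hstack([a,c]),(800,400)))
```

```text
scene L 402
 posttop [0.42101407 0.17042099 0.20860033] [0.38914359 0.12924319 0.20406559] [0.61102958 0.20646037 0.21551498] 212
 peg [ 0.9854767  -0.16981076  0.49807647  0.16031379] -9.776816 [0.39312916 0.12562776 0.19018573] [0.61007792 0.20245125 0.20445929] 255
 foot ((464.6672058105469, 170.63507080078125), (109.84884643554688, 202.140380859375), 79.23776245117188) 857
scene R 517
 posttop [ 0.38274394 -0.19805803  0.20828617] [ 0.35937767 -0.21923942  0.20405491] [ 0.58064669 -0.17027825  0.2136155 ] 198
 peg [ 0.9982129  -0.05975833  0.47160682 -0.20365706] -3.4259412 [ 0.36153708 -0.21923942  0.19000437] [ 0.58110886 -0.17361129  0.20449624] 366
 foot ((522.6624755859375, -206.0159912109375), (109.37828063964844, 382.7937927246094), 85.80950927734375) 1618
 tab [313 132  12  14 120] [0.48714124 0.16618799 0.23813249] 0.2517348906871072 [0.48547191 0.16798206 0.24803451] 47
 tab [320 143  20  23 254] [0.55403274 0.15187371 0.23867502] 0.2516912150527229 [0.5527307  0.15325199 0.24789581] 111
top L 580
 posttop [0.41762001 0.17367512 0.21023769] [0.39159298 0.12809331 0.2040
[... 351 characters left out ...]
267] [ 0.36072356 -0.22138996  0.20406795] [ 0.57711757 -0.17016927  0.21576176] 273
 peg [ 0.9965963  -0.08243706  0.4709028  -0.20105493] -4.728662 [ 0.36322732 -0.21379706  0.19037647] [ 0.5768666  -0.16909153  0.20434114] 326
 foot ((524.172607421875, -187.50137329101562), (397.7958679199219, 143.31748962402344), 6.840919494628906) 1657
 tab [207 211  13   9  81] [0.56901687 0.14912129 0.2463685 ] 0.25453631337850013 [0.5703886  0.15081665 0.2504096 ] 61
 tab [203 227  13   9  80] [0.52742393 0.15877715 0.24689882] 0.2550211750773749 [0.52830507 0.16007646 0.25015091] 66
 tab [198 245  14   8  77] [0.48213483 0.16852187 0.24795681] 0.2551568384973904 [0.48276029 0.16996699 0.25051346] 67
```

View pics/crop0.png

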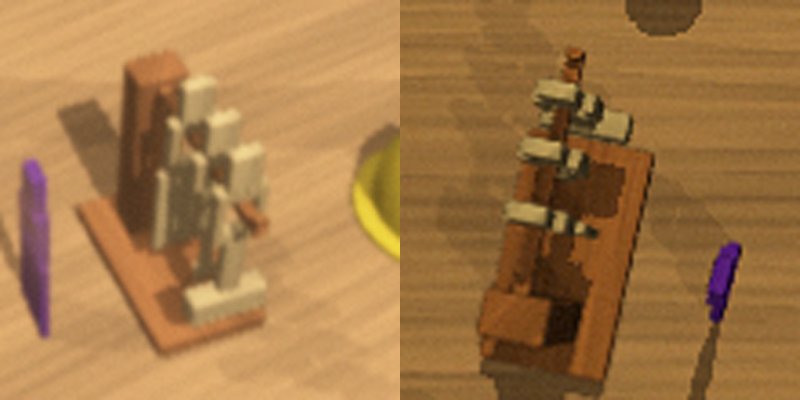

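In the crop, the hammer is in front, the screwdriver in the middle and the saw at the back. Next I'll refine the spare stand pose and check the clearances around it.

Run:
```python
from h import *
for n in("scene","top"):
    f=np.load(n+"0.npz"); im=f["im"];W=f["W"]; hsv=cv2.cvtColor(im,cv2.COLOR_BGR2HSV)
    z=W[...,2]; x=W[...,0]; y=W[...,1]
    R=(x>.3)&(x<.62)&(y>-.32)&(y<-.1)
    for nm,m in(("foot",R&(z>.012)&(z<.028)),("post",R&(z>.203)&(z<.217)&(x<.44))):
        k,lab,st,_=cv2.connectedComponentsWithStats(m.astype(np.uint8)); lab=lab==1+np.argmax(st[1:,4])
        print(n,nm,cv2.minAreaRect((W[lab][:,:2]*1000).astype(np.float32)))
    p=W[R&(z>.196)&(z<.212)&(x>.42)]; l=cv2.fitLine(p[:,:2].astype(np.float32),cv2.DIST_HUBER,0,.01,.01).ravel(); print(n,"peg",l,np.degrees(np.arctan2(l[1],l[0])),p[:,0].max(),len(p))
    L=(x>.44)&(x<.62)&(y>.05)&(y<.25)&(z>.196)&(z<.211)&(hsv[...,1]>140)&(x>.58); print("liplL",np.median(W[L],0),W[L].max(0),L.sum())
    h=hsv
    for nm,m in(("purple",(h[...,0]>125)&(h[...,0]<150)&(h[...,1]>100)),("red",(h[...,0]<4)&(h[...,1]>200)),("cup",(h[...,1]<70)&(z>.03)&(x>.6)&(x<.8)&(y>0)&(y<.3))):
        q=W[m&(z>.01)&(x>.3)&(x<1)&(abs(y)<.4)&(z<.3)]; print(n,nm,np.percentile(q,[3,97],axis=0).round(3).tolist())
```

```text
scene foot ((432.25384521484375, -199.02394104003906), (109.95172119140625, 200.9073028564453), 85.20265197753906)
scene post ((378.3891296386719, -194.83322143554688), (47.45079803466797, 37.03116226196289), 86.52979278564453)
scene peg [ 0.99735385 -0.07270041  0.50487876 -0.20521285] -4.1691046 0.5806466949293698 246
liplL [0.60201323 0.14355207 0.20040249] [0.61102958 0.1541543  0.21000271] 46
scene purple [[0.436, 0.03, 0.181], [0.455, 0.037, 0.187]]
scene red [[0.687, -0.194, 0.039], [0.847, -0.106, 0.095]]
scene cup [[0.734, 0.043, 0.032], [0.799, 0.11, 0.086]]
top foot ((432.061767578125, -197.39990234375), (108.57882690429688, 199.35507202148438), 86.5433578491211)
top post ((377.9556579589844, -194.52207946777344), (50.07700729370117, 37.12451171875), 80.57364654541016)
top peg [ 0.9975763  -0.06958082  0.49920297 -0.20389119] -3.9899106 0.577117566891036 277
liplL [0.5979385  0.14596388 0.20177317] [0.60832741 0.1542949  0.20987119] 46
top purple [[0.413, 0.024, 0.078], [0.469, 0.043, 0.19]]
top red [[0.686, -0.191, 0.04], [0.842, -0.104, 0.097]]
top cup [[0.733, 0.044, 0.032], [0.799, 0.108, 0.089]]
```

```bash
cat >> h.py <<'E'
class S:
    def __init__(s,o,deg):
        s.t=np.radians(deg); s.o=np.array(o); s.q=[0,-np.sin(s.t/2),np.cos(s.t/2),0]
    def p(s,x,z,y=0): # stand x,y and TCP height
        c,n=np.cos(s.t),np.sin(s.t); return [s.o[0]+c*x-n*y, s.o[1]+n*x+c*y, z]
F=S([.4105,.1824],-11.2); G=S([.3773,-.1943],-4.1)
ZG=.2+.033+.054; H=.016
def show(t):
    s=env.get_state(); print(t,round(s["time"],2),np.round(s["tcp_pos"],4),"open",round(s["opening"],4),"F",np.round(s["force"],1),"g",round(float(np.max(s["gripper_force"])),1))
def pick(x):
    env.reach(F.p(x,.36),F.q); env.movel(F.p(x,ZG),.12,F.q); env.grip(.02,40); show("grip")
    env.movel(F.p(x,ZG+H),.06,F.q); show("lift")
    env.movel(F.p(.255,ZG+H),.12,F.q); show("out")
def place(x):
    env.movel(F.p(.255,ZG+H+.07),.2,F.q); env.movel(G.p(.255,ZG+H+.07),.25,G.q)
    env.movel(G.p(.255,ZG+H),.15,G.q); show("front")
def pics(tag,crops):
    out=[]
    for n,(a,b,c,d) in zip(("scene","top"),crops):
        im,W=cloud(n); np.savez(f"{n}{tag}.npz",im=im,W=W); out.append(cv2.resize(im[a:b,c:d],(400,400),interpolation=cv2.INTER_CUBIC))
    cv2.imwrite(f"pics/c{tag}.png",np.hstack(out))
E
python3 - <<'E'
from h import *
env.grip(.06); pick(.164); place(0)
pics("1",[(130,290,160,320),(170,310,270,410)])
E
```

```text
grip 3.76 [0.5718 0.1506 0.288 ] open 0.0296 F [-0.2 -0.3  5.3] g 39.6
lift 4.17 [0.5715 0.1506 0.3033] open 0.0297 F [ 0.2 -0.6 -1.1] g 39.5
out 5.08 [0.6601 0.1331 0.3027] open 0.0297 F [ 0.   0.3 -1.8] g 39.5
front 7.73 [ 0.6321 -0.2123  0.3037] open 0.0295 F [ 0.3  0.2 -0.3] g 39.5
```

View pics/c1.png

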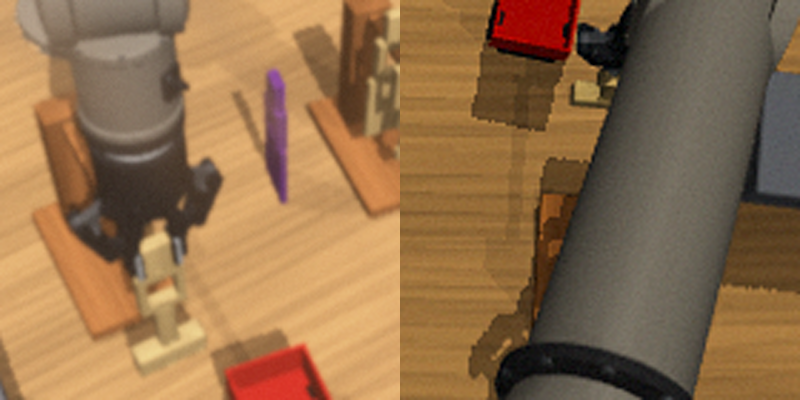

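The hammer is held upright in front of the spare peg; its tab is at about (155,255) in the crop. Now I'll slide it on, using the force stop.

```bash
cat >> h.py <<'E'
def hang(x):
    if env.movel(G.p(x,ZG+H),.1,G.q,stop_force=8): show("BLOCKED"); return False
    show("in"); print(env.movel(G.p(x,ZG-.003),.04,G.q,stop_force=3)); show("down")
    env.grip(.06); env.dwell(.2); env.movel(G.p(x,.36),.12,G.q); show("off"); return True
E
python3 - <<'E'
from h import *
if hang(.105):
    env.reach(F.p(.12,.38),F.q)
    pics("2",[(130,290,160,320),(170,310,270,410)])
E
```

```text
in 9.48 [ 0.4825 -0.2018  0.303 ] open 0.0291 F [ 0.1  0.3 -1.8] g 39.5
True
down 9.9 [ 0.4823 -0.2018  0.2877] open 0.0293 F [-1.5  0.4  5.2] g 40.6
off 11.26 [ 0.4817 -0.2016  0.3594] open 0.0598 F [ 0.2  0.3 -0.3] g 0.0
```

View pics/c2.png

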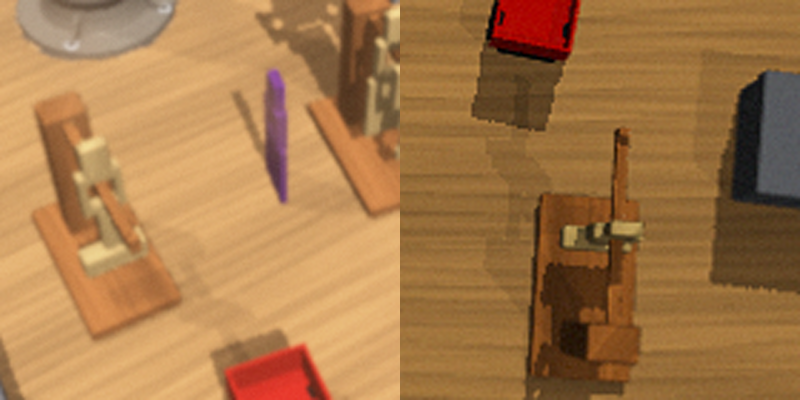

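The hammer hangs on the spare peg, with its tab at (625,232) in the top-view half. Next is the screwdriver.

Run:
```python
from h import *
pick(.12); place(0)
pics("3",[(130,290,160,320),(170,310,150,290)])
if env.get_state()["opening"]>.027 and hang(.16):
    env.reach(F.p(.08,.40),F.q)
    env.movel(F.p(-.03,.42),.2,F.q)
    pics("4",[(110,290,160,360),(170,310,170,410)])
    W=np.load("top4.npz")["W"]
    m=(W[...,0]>.42)&(W[...,0]<.66)&(W[...,1]>.08)&(W[...,1]<.22)&(W[...,2]>.243)&(W[...,2]<.262)
    print(m.sum(),np.mean(W[m],0))
```

```text
grip 14.1 [0.5287 0.1593 0.2879] open 0.0292 F [ 0.4 -0.1  5.7] g 39.6
lift 14.52 [0.5283 0.1591 0.3033] open 0.0296 F [ 0.2 -1.1 -1.8] g 39.5
out 15.79 [0.6601 0.1332 0.303 ] open 0.0297 F [ 0.2  0.2 -0.9] g 39.5
front 18.44 [ 0.6321 -0.2123  0.3037] open 0.0295 F [ 0.  -0.1 -0.3] g 39.5
in 19.64 [ 0.5375 -0.2056  0.3031] open 0.0301 F [-0.6  0.3 -0.2] g 39.5
True
down 20.05 [ 0.5372 -0.2056  0.2878] open 0.0301 F [-1.2  0.8  3.9] g 40.1
off 21.4 [ 0.5365 -0.2056  0.3593] open 0.06 F [0.2 0.1 0.4] g 0.0
67 [0.48275943 0.16996582 0.25052685]
```

View pics/c4.png

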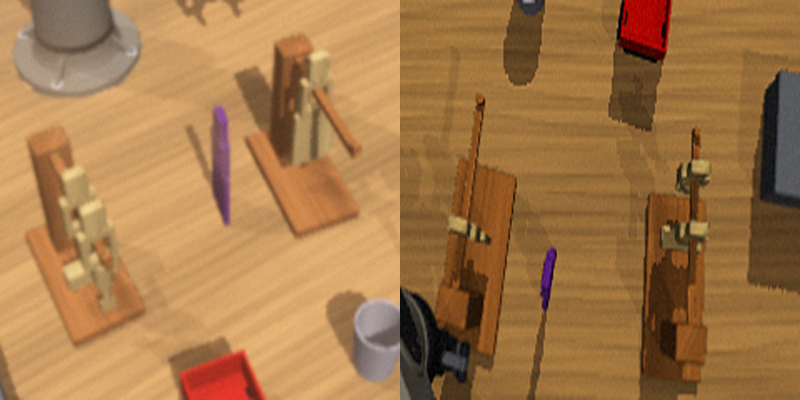

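All three tools are where expected: the hammer and screwdriver hang on the spare peg, and the saw is unmoved. Now I'll push the saw from behind with the fingers astride the peg.

Run:
```python
from h import *
Z=.264; y=.0
env.grip(.024,20); env.movel(F.p(.041,.36),.15,F.q)
print(env.movel(F.p(.041,Z),.08,F.q,stop_force=6)); show("astride")
r=env.movel(F.p(.160,Z),.05,F.q,stop_force=5); show(f"push1 {r}")
r=env.movel(F.p(.176,Z),.02,F.q,stop_force=3); show(f"push2 {r}")
s=env.get_state()["tcp_pos"]; d=np.array(s[:2])-F.o; print("s",d@[np.cos(F.t),np.sin(F.t)])
```

```text
False
astride 26.17 [0.451  0.1746 0.2645] open 0.0238 F [-0.   0.5 -0.1] g 0.0
push1 False 28.7 [0.5674 0.1514 0.264 ] open 0.0242 F [-0.4 -0.1 -0.8] g 0.1
push2 True 29.2 [0.5748 0.1498 0.2634] open 0.0245 F [-0.6 -0.9 -0. ] g 0.0
s 0.16751410506918835
```

Run:
```python
from h import *
Z=.264
r=env.movel(F.p(.178,Z),.02,F.q,stop_force=5); show(f"push3 {r}")
s=np.array(env.get_state()["tcp_pos"]); a=(s[:2]-F.o)@[np.cos(F.t),np.sin(F.t)]; print("s",a)
env.movel(F.p(a-.04,Z),.03,F.q); env.movel(F.p(a-.04,.38),.12,F.q); env.movel(F.p(-.03,.42),.25,F.q); env.dwell(.5)
pics("5",[(110,290,160,360),(170,310,170,410)])
W=np.load("top5.npz")["W"]
m=(W[...,0]>.42)&(W[...,0]<.66)&(W[...,1]>.08)&(W[...,1]<.22)&(W[...,2]>.243)&(W[...,2]<.262)
c=np.mean(W[m],0); print(m.sum(),c,"stand x",(c[:2]-F.o)@[np.cos(F.t),np.sin(F.t)]); show("end")
```

```text
push3 True 29.47 [0.575  0.1496 0.2627] open 0.024 F [-0.6 -0.1  1.9] g 0.0
s 0.1677365192054877
64 [0.5935257  0.14755186 0.25035033] stand x 0.1863087062472746
end 33.46 [0.3811 0.1882 0.42  ] open 0.024 F [0.5 0.3 0.8] g 0.0
```

View pics/c5.png

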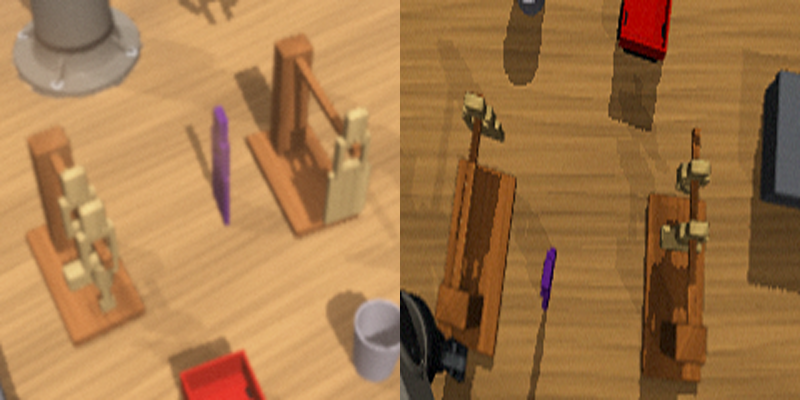

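The saw is at the lip (stand x about 187 mm) and its tab height is unchanged. All three tools are hanging still and nothing else has moved.

```bash
python3 -c "
from h import *
env.dwell(.5); print(job.job_done())"
```

```text
the job is handed in; nothing more can be done
None
```

The job is handed in at about 34 s of the 72 s limit: the hammer and screwdriver hang on the spare peg, and the saw was slid along its own peg to the lip without being lifted off. The last picture showed all three hanging and nothing dropped.

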